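# Surface-temperature check of a dry-block heater

## Task

Check the temperature of the dry-block heater's flat block: first swing the clear cover open until it stands right back, then draw the surface thermometer out of its slanted stand and set its sprung foot inside the ring engraved on the flat block. Hold the thermometer upright and press lightly, so that the sprung foot is about half-way in, and finish like that, still holding it there with the cover open; leave the other things on the bench where they are.

Things in the scene. Friction and masses are not known exactly. Their poses are not given: they have to be found in the camera images.
- cover (a joint): Hinge of the clear cover, rad: 0 closed, grows as the front edge swings up and back away from the front panel, 1.75 is the stop (just past upright). It stays at whatever angle it is left; lifting takes about 2 N at the handle.
- cover_handle (a point): Centre of the cover's black bow handle: a round bar 12 mm thick, 90 mm long between its posts, parallel to the hinge (y axis). Its centre line is 36 mm above the cover's flat top and 16 mm behind the front edge when closed. x axis: from front panel to hinge when closed; the frame turns with the cover. Wide open, the bar is on the cover's far side.
- cover_hinge (a point): Middle of the cover's hinge axis, 80 mm above the bench, fixed: y axis along the hinge, x axis to the heater's back. Opening swings the front edge up and over towards +x. Closed, the handle bar is 117 mm in front (-x) of this point and 58 mm above it; open, the cover's top edge is 132 mm above it.
- ring (a point): Centre of the ring (24 mm inside) engraved on the top face of the plain flat aluminium block: 96 x 76 mm, level, 80 mm above the bench, z axis up. The flat block sits in the left or the right bay of the heater; the other bay holds a block with 12 tube wells. The closed cover's walls stand round both.
- probe_mid (a point): The surface thermometer at half its length, on its axis: 156 mm long, 80 to 110 g; smooth round white barrel 24 mm thick from 23 mm below this point to 70 mm above it. z axis: from foot to top. At the start its lower 47 mm stand in a fixed sleeve (25 mm thick, mouth 15 mm wide), leaning 0.5 rad from upright, top roughly towards the robot; it draws out along its axis.
- probe_tip (a point): Centre of the underside of the thermometer's sprung contact foot, a steel disc 12 mm across; 78 mm below probe_mid along the axis while the foot is out, less by the foot's travel when it is pushed in.
- probe_foot (a joint): How far the sprung foot is pushed in, m: 0 fully out, 0.010 the stop. It begins to give at 1.2 N and takes another 0.3 N per mm (2.7 N half-way, 4.2 N fully in).
- specimen_cup: White specimen cup with a screw lid, 65 mm wide and high, loose, to be left alone; origin at the centre of its underside.
- small_bottle: Small brown reagent bottle with black cap, 38 mm wide, 77 mm high, loose, to be left alone; origin at the centre of its underside.
- slide_box: Dark slide box, 71 x 94 x 35 mm, loose, to be left alone; origin at the centre of its underside.
- heater: The white dry-block heater, fixed, 210 mm deep, 230 mm wide, deck 72 mm high, sloped panel in front; origin under its middle, x axis from front to back.
- stand: The thermometer's fixed stand, foot plate 100 x 70 x 12 mm; origin under the plate's middle, the sleeve leans to its -x side.
- flat_block: The plain block with the ring; origin at the centre of its underside, 40 mm under point ring.
Mind the look-alikes: they are no part of the job. What is shaped like the stand but orange is not meant.

How it is judged:
On the way, in this order (a step that is already met when the one before it is completed fails the run):
1. the cover stands open, past 1.4 rad (value of joint cover above 1.4 rad), for 0.2 s.
2. the thermometer is held clear of its stand (contact force between the fingers and probe above 0.5 N and contact force between probe and stand below 0.02 N and distance between probe_tip and stand above 0.08 m), for 0.2 s.
At the end, for the whole second after the job is handed in: For the last second: cover past 1.4 rad; fingers hold the thermometer within 0.12 rad of upright, its foot inside the ring (centres within 6 mm), on the flat block alone with 1 to 6 N and pushed in 2 to 8 of its 10 mm; cup, bottle and slide box within 30 mm of where they began (value of joint cover above 1.4 rad and horizontal distance between probe_tip and ring below 0.006 m and z of probe_tip in the frame of ring below 0.003 m and angle between probe_mid's own z axis and vertical below 0.12 rad and value of joint probe_foot between 0.002 and 0.008 m and contact force between probe and flat_block between 1 and 6 N and contact force between the fingers and probe above 0.5 N and contact force between probe and heater below 0.05 N and contact force between probe and stand below 0.05 N and height (world z) of probe_mid above 0.12 m and distance of each of specimen_cup, small_bottle, slide_box from where it was at the start of the episode below 0.03 m); the arm keeps its last pose, push and grip.
It fails at once if the thermometer is pressed on the block or the heater harder than 12 N (contact force between probe and flat_block above 12 N or contact force between probe and heater above 12 N).
It fails at once if the specimen cup, small bottle or slide box is pushed more than 30 mm or tipped (distance of any of specimen_cup, small_bottle, slide_box from where it was at the start of the episode above 0.03 m or angle between any of specimen_cup, small_bottle's own z axis and vertical above 0.4 rad).
It also fails if it takes over 58 s, if anything falls off the work surface, if the arm or the gripper's body presses on something with over 40 N, if the wrist force passes 120 N, or if a joint passes its speed limit or range.

## Robot

A 6-joint arm with a two-finger parallel gripper is mounted at the origin on a cart in front of the work surface, level with it; the furniture and walls round the work are solid. World frame = base frame: x ahead of the robot, y to its left, z up, the work surface at z = 0. Lengths are in m, angles in rad, forces in N, time in s.
With the tool pointing down it reaches from about 0.3 to 0.875 m from the base axis. Payload 6.4 kg.
Tool frame: the origin (TCP) lies on the centre line of the jaws, within the pads' length; the fingertips stand 17 mm ahead of it and the grasp point (between the pads) lies 2 mm behind it; z points along the fingers, y is the line along which they close (so a half turn about z gives the same grasp; the last joint's range is limited). The gripper opens to 85 mm and grips with 20 to 120 N. Pads are 22 mm wide; open, the fingers measure 114 mm over their backs; the gripper's body (76 mm by 85 mm) begins 54 mm behind the grasp point. The pads swing forward as they close: fully open they stand 13 mm farther back than shut.
Start: joints at [-1.308, 0.181, 1.607, -0, 1.354, -0.206], TCP at [0.26, -0.513, 0.248] pointing down, gripper open.
Joint ranges: [-2.99, 2.99], [-0.89, 2.07], [0.3, 2.58], [-1.14, 4.28], [0, 2.63], [-3.12, 3.12]. Speed limits (rad/s): [2.57, 2.57, 3.01, 3.14, 3.14, 3.14].

## Interface

Orientations are given as a unit quaternion [x, y, z, w].
In Python, from plant import bot gives the robot as it stands.
- The arm moves only by the tool servo_tool, never from a script. Its argument "commands" is text: rows parted by semicolons, each of 7 numbers parted by spaces: the opening, from 0 (shut) to 1 (fully open), then the shift along the tool's x, y, z as a fraction of full scale, then the turn, a rotation vector about the tool's x, y, z as a fraction of full scale. In form: fingers dx dy dz ax ay az; .... A call has 1 to 12 rows; each row is the pose to reach, as a shift and turn from the pose commanded when the call began, along the tool's axes at that moment; what a row does not reach only later rows make up. Full scale, the value 1, is 0.15 m for a shift and pi/2 rad for a turn. A row lasts 1/12 s, in which the tool goes at most 41.7 mm and 7.16 degrees, less where a joint would pass 70% of its speed; a pose out of reach is approached as far as the arm can. A call with a number of a shift or a turn outside -1 to 1 is refused whole. A call with a gripper value outside its range is refused whole. The fingers move at their own pace and stop on an object; "force" is the grip in N (left out, the last holds). Time passes only in rows, so rows that repeat a pose let the fingers close. It gives the time, the measured TCP pose, the force, the opening and the grip force at its end, in the units of the state.
- bot.get_state(): the state, without advancing time (a new reading comes with each control period).
- bot.read_camera(name): name is "scene" or "top" or "wrist"; returns a dict with "image" (420x560x3 uint8, red, green, blue), "K" (3x3 intrinsics, pixels), "T" (4x4, takes a point from camera to world coordinates); the wrist camera has in their place "mount" (4x4, takes a point from camera to tool coordinates, whose origin is the TCP and whose axes are the flange's). Camera axes: x right, y up, looking along -z (the intrinsics and any distortion apply to the point x, -y, -z); pixel columns grow to the right and rows downward; lengths in m; the calibration is good to about 2 mm. The wrist camera is an equidistant fisheye: a pixel r from the principal point sees the ray r / f radians off the axis. A picture is of the moment at which its call begins: read the wrist's pose just before it. There is no depth.
- bot.finish_job(): hands the job in; it is judged then, once.
Trained networks look in a picture, given as the dict that the camera call returned (one of the last four; its "shot" number tells which), for a name from the list of things; names that differ only in an ending like _2 or _b are one class to them, and where a whole thing is asked for, a point or a joint stands for the part that bears it (a point fixed in the world has none). Each returns a list of dicts, best first, with "confidence" (0 to 1); they miss things now and then, are a little off and sometimes report something else, mostly with a low value. They report only what shows in the picture. A call takes as long as a camera call. They do not tell look-alikes from the thing itself.
- bot.silhouettes(picture, query): "mask" (420x560 bool, what is visible of it).
- bot.pinpoint(picture, query): "position" ([x, y, z] in m, in world coordinates, good to about 4 mm: a listed point, or the origin of a listed thing).
The state is a dict: "clock": time; "q": joint angles; "joint_velocities": joint speeds; "joint_efforts": joint torques, N m; "ee_pos": TCP position; "tool_rot": TCP orientation; "wrist_force": force on the tool from outside, world axes, zero at the start; "ft_torque": the same for the moment, N m; "gripper_width": opening from 0.0 (shut) to 1.0 (fully open); "grip_force": force on a finger pad.
Only numpy, scipy, OpenCV 4.12 (cv2) and the standard library are available. Lean on these libraries where they do the work, as an engineer would, in place of code of your own. Each camera call takes 0.05 s, during which the arm holds its last target. There are 200 camera calls.

## Working session

There is one attempt and no reset: what is moved stays moved. The work goes in short steps, Python scripts to look and compute and a tool call to move; the robot and the scene stay as the last step left them, time stands still between calls to the robot, and variables do not carry over. Pictures are saved under pics/ and viewed, at most 11 in all, crops included, and the job is handed in when it is done.

Besides the shell and the picture viewer there is one more tool, called after ">>>" by a JSON object that holds its "op" and its "data", one argument or row to a line. servo_tool: Moves the arm, as the interface text tells. Its arguments: {"type":"object","properties":{"commands":{"type":"string"},"force":{"type":"number"}},"required":["commands"]}

```bash
ls; mkdir -p pics
cat > h.py <<'E'
from plant import bot
import numpy as np, cv2
from scipy.spatial.transform import Rotation as R
def save(p,n,crop=None,s=1):
    im=p["image"]
    if crop: im=im[crop[1]:crop[3],crop[0]:crop[2]]
    im=cv2.resize(im,None,fx=s,fy=s,interpolation=cv2.INTER_CUBIC)
    cv2.imwrite(f"pics/{n}.png",im[:,:,::-1])
def proj(p,X):
    T=p["T"];c=np.linalg.inv(T)@np.append(X,1)
    u=p["K"]@np.array([c[0],-c[1],-c[2]]);return u[:2]/u[2]
E
python3 - <<'E'
from h import *
s=bot.get_state();print({k:np.round(v,3) for k,v in s.items()})
for cam in ["scene","top"]:
    p=bot.read_camera(cam);save(p,cam+"0",s=1.4)
    print(cam,np.round(p["T"][:3,3],3))
    for q in ["cover_handle","cover_hinge","ring","probe_mid","probe_tip","specimen_cup","small_bottle","slide_box","heater","stand","flat_block"]:
        for d in bot.pinpoint(p,q)[:3]: print(q,np.round(d["position"],3),round(d["confidence"],2),np.round(proj(p,d["position"]),0))
E
```

```text
pics
{'clock': np.float64(0.0), 'q': array([-1.308,  0.182,  1.608,  0.   ,  1.354, -0.206]), 'joint_velocities': array([ 0.001, -0.001,  0.001,  0.001,  0.   ,  0.   ]), 'joint_efforts': array([-1.0000e-03, -4.4487e+01, -3.5133e+01, -0.0000e+00,  9.0000e-03,
        0.0000e+00]), 'ee_pos': array([ 0.26 , -0.512,  0.247]), 'tool_rot': array([ 0.973,  0.232, -0.   , -0.001]), 'wrist_force': array([0.415, 0.025, 0.281]), 'ft_torque': array([-0.02 ,  0.055, -0.036]), 'grip_force': np.float64(0.0), 'gripper_width': np.float64(1.007)}
scene [-0.549  0.622  1.106]
cover_handle [0.488 0.129 0.142] 0.96 [246. 221.]
cover_hinge [0.609 0.112 0.08 ] 0.77 [234. 213.]
probe_mid [ 0.44  -0.339  0.084] 0.58 [387. 194.]
probe_mid [0.61  0.113 0.082] 0.48 [233. 212.]
specimen_cup [0.608 0.11  0.082] 0.57 [234. 212.]
slide_box [ 0.505 -0.468 -0.002] 0.91 [401. 193.]
heater [0.523 0.123 0.003] 0.6 [245. 250.]
stand [ 0.464 -0.322  0.002] 0.75 [375. 212.]
top [ 0.443 -0.039  1.382]
cover_handle [0.494 0.13  0.145] 0.68 [222. 218.]
cover_hinge [0.608 0.11  0.08 ] 0.9 [232. 183.]
ring [0.608 0.114 0.079] 0.55 [231. 183.]
probe_mid [ 0.439 -0.336  0.084] 0.52 [372. 240.]
specimen_cup [ 0.624 -0.142 -0.002] 0.67 [309. 184.]
slide_box [ 0.506 -0.47  -0.001] 0.58 [406. 221.]
heater [0.52  0.131 0.001] 0.87 [228. 212.]
stand [ 0.463 -0.322 -0.006] 0.79 [362. 233.]
stand [ 0.475 -0.13   0.001] 0.78 [305. 228.]
```

View pics/scene0.png

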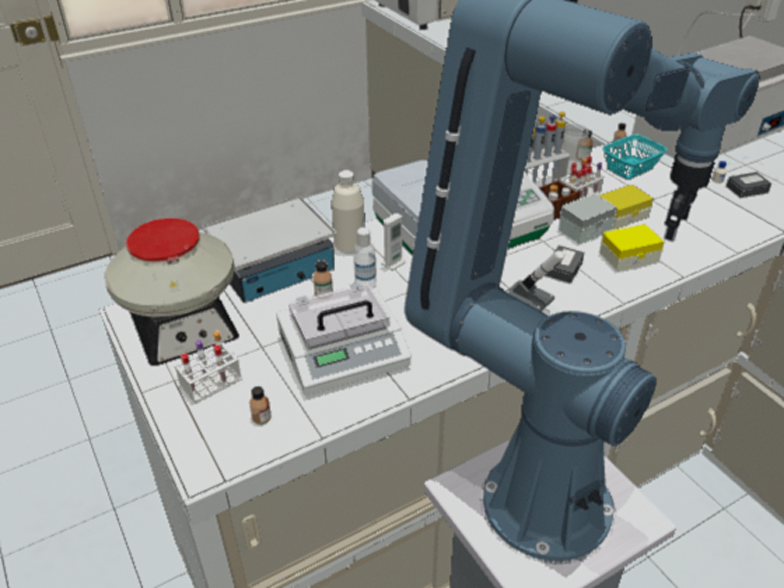

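View pics/top0.png

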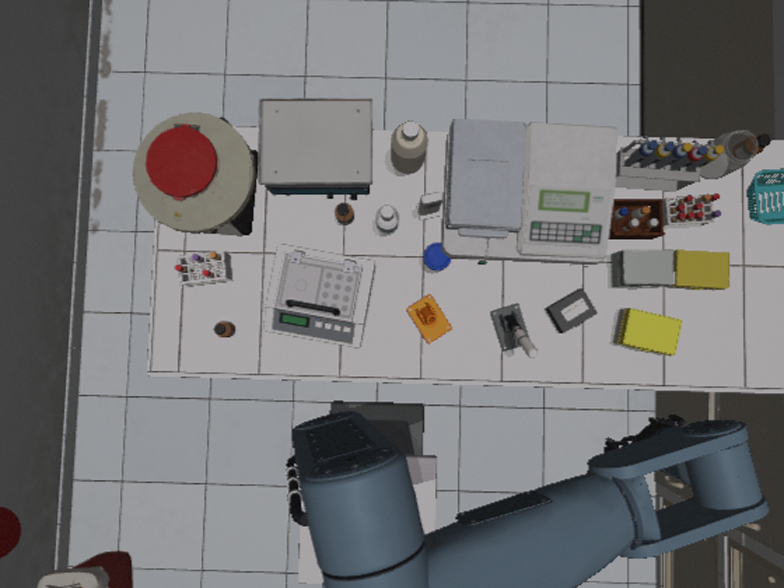

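The scene picture shows the heater (≈(340,330)), the stand with the thermometer at ≈(540,280) and the cover handle at ≈(345,315), all in 1.4x pixels. 

In the top picture the candidates for the stand are the grey one with the white thermometer, (513,328), and the orange look-alike, (430,318). The candidates for the block are the plain one with a ring, left bay at (300,285), and the well block, (338,290). By the description I choose the grey stand and the left bay, and check both in one crop.

Run:
```python
from h import *
from scipy.optimize import least_squares
P=[];L=[]
for cam in ["top","scene"]:
    p=bot.read_camera(cam)
    if cam=="top": save(p,"crop1",(185,165,405,265),3.6)
    d=[m for m in bot.silhouettes(p,"probe_mid")]
    for m in d[:2]:
        ys,xs=np.nonzero(m["mask"]);print(cam,m["confidence"],len(xs),xs.mean(),ys.mean())
    m=d[0]["mask"];ys,xs=np.nonzero(m);xy=np.c_[xs,ys].astype(float)
    c=xy.mean(0);u=np.linalg.svd(xy-c,full_matrices=False)[2][0]
    t=(xy-c)@u;print("dir",u,"ext",c+u*t.min(),c+u*t.max())
    P.append(p);L.append((c,u,t))
mid=np.array([.4395,-.3375,.084])
for yaw in np.arange(-0.2,1.3,0.1):
    a=np.array([-np.sin(.5)*np.cos(yaw),-np.sin(.5)*np.sin(yaw),np.cos(.5)])
    r=[]
    for p,(c,u,t) in zip(P,L):
        v=proj(p,mid+.07*a)-proj(p,mid-.02*a);v/=np.linalg.norm(v)
        r.append(np.degrees(np.arcsin(v[0]*u[1]-v[1]*u[0])))
    print(round(yaw,2),np.round(r,1),np.round(proj(P[0],mid+.078*a)),np.round(proj(P[1],mid+.078*a)))
# ring from pixel at z=.08
p=P[0];T=p["T"];
for px in [(214,203)]:
    r=np.linalg.inv(p["K"])@[*px,1];r=T[:3,:3]@(r*[1,-1,-1]);print("ring",T[:3,3]+r*(.08-T[2,3])/r[2])
for q in ["ring","flat_block","cover_handle","cover_hinge"]:
    for p in P:
      for d in bot.pinpoint(p,q)[:2]: print(q,np.round(d["position"],3),round(d["confidence"],2))
```

```text
top 0.58 181 375.21546961325964 244.85082872928177
top 0.53 4497 227.45230153435622 210.71403157660663
dir [0.58035972 0.81436024] ext [367.65683477 234.24455919] [381.82471607 254.12491736]
scene 0.63 246 390.5731707317073 189.78861788617886
dir [-0.75183459  0.65935176] ext [400.89324665 180.73800981] [379.96080038 199.09556538]
-0.2 [-23.5 -11. ] [375. 253.] [395. 184.]
-0.1 [-18.4  -8.3] [376. 253.] [396. 183.]
0.0 [-13.6  -6.4] [377. 253.] [397. 183.]
0.1 [-8.8 -5. ] [379. 253.] [398. 183.]
0.2 [-4.3 -4.1] [380. 253.] [399. 182.]
0.3 [ 0.2 -3.6] [381. 253.] [400. 182.]
0.4 [ 4.6 -3.5] [382. 252.] [400. 181.]
0.5 [ 8.9 -3.7] [383. 252.] [401. 180.]
0.6 [13.2 -4.2] [384. 251.] [401. 180.]
0.7 [17.4 -4.9] [385. 250.] [401. 179.]
0.8 [21.5 -5.9] [386. 249.] [402. 178.]
0.9 [25.7 -7.1] [387. 249.] [402. 178.]
1.0 [29.7 -8.4] [388. 248.] [401. 177.]
1.1 [ 33.8 -10. ] [389. 246.] [401. 176.]
1.2 [ 37.8 -11.7] [389. 245.] [401. 176.]
ring [0.54401951 0.16493771 0.08      ]
flat_block [ 0.509 -0.469 -0.002] 0.24
cover_handle [0.494 0.13  0.142] 0.58
cover_handle [0.491 0.129 0.142] 0.74
cover_hinge [0.607 0.116 0.083] 0.64
cover_hinge [0.607 0.11  0.083] 0.92
```

View pics/crop1.png

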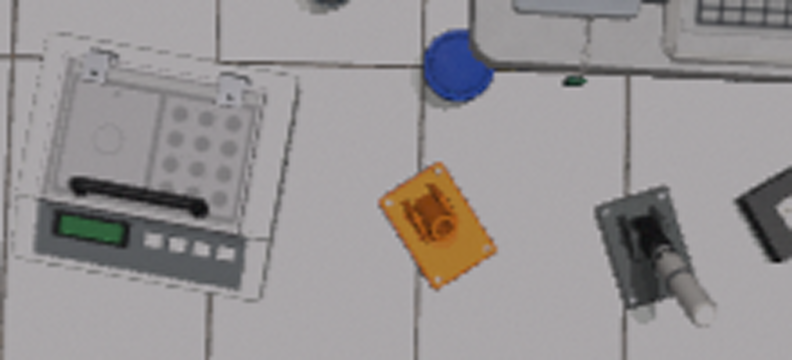

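The crop shows the ring on the plain block at crop (107,140), which is the left bay at pixel (214.7,203.9). The white thermometer is in the grey stand at crop (665,260), and the orange stand at (437,225) is empty. The heater's yaw is about -0.17 and the probe leans along yaw 0.3. I'll go to the handle now.

>>> {"op": "servo_tool", "data": {
  "commands": "0.6 0.83 -0.78 0 0 0 0;0.6 0.83 -0.78 0 0 0 0;0.6 0.83 -0.78 0 0 0 0;0.6 0.83 -0.78 0 0 0 0;0.6 0.83 -0.78 0 0 0 0",
  "force": 20
}}

```text
clock: 2.22
ee_pos: [0.3195, -0.3467, 0.2479]
tool_rot: [0.972, 0.234, 0.001, -0.002]
wrist_force: [0.1, -1.7, 0.4]
gripper_width: 0.599
grip_force: 0.0
```

>>> {"op": "servo_tool", "data": {
  "commands": "0.6 0.83 -0.78 0 0 0 0;0.6 0.83 -0.78 0 0 0 0;0.6 0.83 -0.78 0 0 0 0;0.6 0.83 -0.78 0 0 0 0;0.6 0.83 -0.78 0 0 0 0"
}}

```text
clock: 2.63
ee_pos: [0.3774, -0.1864, 0.2483]
tool_rot: [0.972, 0.235, 0.001, -0.001]
wrist_force: [-0.1, 0.6, -0.6]
gripper_width: 0.602
grip_force: 0.0
```

>>> {"op": "servo_tool", "data": {
  "commands": "0.6 0.83 -0.78 0 0 0 0;0.6 0.83 -0.78 0 0 0 0;0.6 0.83 -0.78 0 0 0 0;0.6 0.83 -0.78 0 0 0 0;0.6 0.83 -0.78 0 0 0 0"
}}

```text
clock: 3.05
ee_pos: [0.4357, -0.0259, 0.2486]
tool_rot: [0.972, 0.235, 0.001, -0.001]
wrist_force: [-0.7, -0.8, 0.2]
gripper_width: 0.601
grip_force: 0.0
```

>>> {"op": "servo_tool", "data": {
  "commands": "0.6 0.83 -0.78 0 0 0 -0.6;0.6 0.83 -0.78 0 0 0 -0.6;0.6 0.83 -0.78 0 0 0 -0.6;0.6 0.83 -0.78 0 0 0 -0.6;0.6 0.83 -0.78 0 0 0 -0.6;0.6 0.83 -0.78 0 0 0 -0.6;0.6 0.83 -0.78 0 0 0 -0.6;0.6 0.83 -0.78 0 0 0 -0.6;0.6 0.83 -0.78 0 0 0 -0.6;0.6 0.83 -0.78 0 0 0 -0.6"
}}

```text
clock: 3.88
ee_pos: [0.4929, 0.129, 0.2483]
tool_rot: [0.762, 0.647, -0.0, 0.0]
wrist_force: [-0.1, 0.3, 0.1]
gripper_width: 0.599
grip_force: 0.0
```

```bash
cat >> h.py <<'E'
def pose():
    s=bot.get_state();M=np.eye(4);M[:3,:3]=R.from_quat(s["tool_rot"]).as_matrix();M[:3,3]=s["ee_pos"];return M,s
def wray(p,M,px):
    K=p["K"];d=np.array([(px[0]-K[0,2]),(px[1]-K[1,2])]);r=np.hypot(*d);th=r/K[0,0]
    v=np.array([d[0]/r*np.sin(th),-d[1]/r*np.sin(th),-np.cos(th)]) if r>0 else np.array([0,0,-1.])
    T=M@p["mount"];return T[:3,3],T[:3,:3]@v
def atz(o,v,z): return o+v*(z-o[2])/v[2]
def wproj(p,M,X):
    c=np.linalg.inv(M@p["mount"])@np.append(X,1);v=np.array([c[0],-c[1]]);th=np.arctan2(np.linalg.norm(v),-c[2])
    K=p["K"];return np.array([K[0,2],K[1,2]])+v/np.linalg.norm(v)*th*K[0,0]
def to(pos,Rm=None):
    M,_=pose();d=M[:3,:3].T@(np.array(pos)-M[:3,3])/.15
    a=np.zeros(3) if Rm is None else R.from_matrix(M[:3,:3].T@Rm).as_rotvec()/(np.pi/2)
    return np.round(np.r_[d,a],3)
E
python3 - <<'E'
from h import *
M,s=pose();p=bot.read_camera("wrist");save(p,"w1",s=1.4)
print(p["K"],np.round(p["mount"],3))
for q in ["cover_handle","cover_hinge","ring","heater"]:
    for d in bot.pinpoint(p,q)[:2]: print(q,np.round(d["position"],4),round(d["confidence"],2),np.round(wproj(p,M,d["position"])))
for m in bot.silhouettes(p,"cover_handle")[:1]:
    print(m["mask"].sum(), cv2.minAreaRect(np.argwhere(m["mask"])[:,::-1].astype(np.float32)))
E
```

```text
[[325.1922621    0.         280.21461309]
 [  0.         325.1922621  210.50664115]
 [  0.           0.           1.        ]] [[-0.     0.95   0.312  0.08 ]
 [ 1.    -0.     0.     0.   ]
 [ 0.     0.312 -0.95  -0.125]
 [ 0.     0.     0.     1.   ]]
cover_handle [0.4911 0.1309 0.1445] 0.85 [277. 215.]
cover_hinge [0.603  0.1108 0.0789] 0.76 [394. 194.]
heater [ 5.204e-01  1.301e-01 -4.000e-04] 0.7 [303. 171.]
26727 ((334.99993896484375, 191.99996948242188), (155.99996948242188, 195.99996948242188), 0.0)
```

View pics/w1.png

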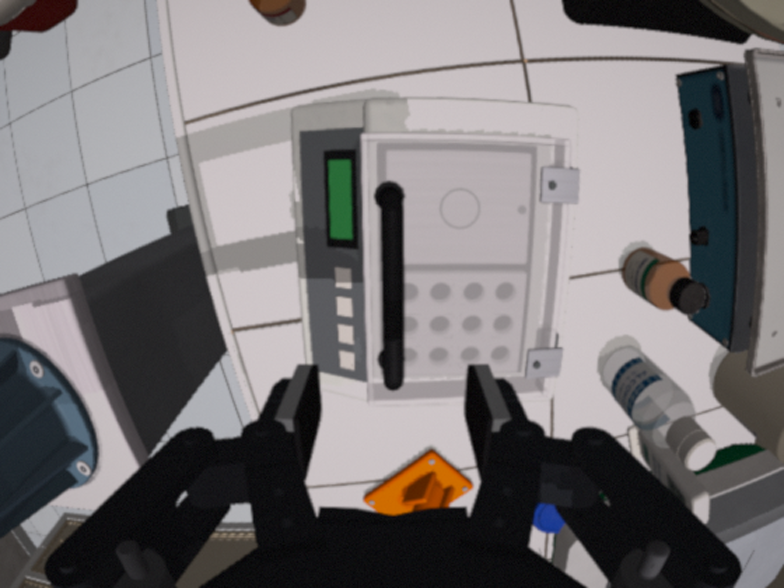

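The picture shows the bar at 1.4x pixels (388,195) to (393,382), in line with the middle of the fingers (about 393). The flat block with its ring at (460,208) is confirmed. Next I descend and grip.

>>> {"op": "servo_tool", "data": {
  "commands": "0.6 0 -0.01 0.25 0 0 0;0.6 0 -0.01 0.45 0 0 0;0.6 0 -0.01 0.65 0 0 0;0.6 0 -0.01 0.74 0 0 0;0.6 0 -0.01 0.74 0 0 0;0 0 -0.01 0.74 0 0 0;0 0 -0.01 0.74 0 0 0;0 0 -0.01 0.74 0 0 0;0 0 -0.01 0.74 0 0 0;0 0 -0.01 0.74 0 0 0;0 0 -0.01 0.74 0 0 0;0 0 -0.01 0.74 0 0 0",
  "force": 20
}}

```text
clock: 5.18
ee_pos: [0.4925, 0.1298, 0.1382]
tool_rot: [0.761, 0.648, 0.001, 0.001]
wrist_force: [6.2, 0.4, -2.6]
gripper_width: 0.131
grip_force: 21.5
```

Run:
```python
from h import *
yaw=-.165;h=np.array([.6075,.111,.08]);hx=np.array([np.cos(yaw),np.sin(yaw),0])
M,s=pose();g=M[:3,3]-.002*M[:3,2];print(g,s["gripper_width"],s["wrist_force"])
v=g-h;print("handle rel hinge",v@hx,v[2],v@np.array([-np.sin(yaw),np.cos(yaw),0]))
r=np.hypot(.117,.058);a0=np.arctan2(.058,.117)
for th in np.arange(.1,1.76,.1):
    a=a0+th; d=hx*(.117-r*np.cos(a))+np.array([0,0,r*np.sin(a)-.058])
    print(round(th,2),np.round(M[:3,:3].T@d/.15,3),np.round(M[:3,3]+d,3))
```

```text
[0.49250381 0.12979657 0.14023072] 0.13067184016299863 [ 6.22617581  0.36665228 -2.55409389]
handle rel hinge -0.11652172827174477 0.060230719722562345 -0.0003471142810650409
0.1 [-0.     0.043 -0.076] [0.499 0.129 0.15 ]
0.2 [-0.     0.093 -0.147] [0.506 0.128 0.16 ]
0.3 [-0.001  0.15  -0.213] [0.515 0.126 0.17 ]
0.4 [-0.001  0.213 -0.273] [0.524 0.125 0.179]
0.5 [-0.001  0.282 -0.326] [0.534 0.123 0.187]
0.6 [-0.002  0.356 -0.372] [0.545 0.121 0.194]
0.7 [-0.002  0.434 -0.41 ] [0.557 0.119 0.2  ]
0.8 [-0.002  0.515 -0.441] [0.569 0.117 0.205]
0.9 [-0.003  0.6   -0.463] [0.581 0.115 0.208]
1.0 [-0.003  0.686 -0.476] [0.594 0.113 0.21 ]
1.1 [-0.004  0.772 -0.481] [0.607 0.111 0.211]
1.2 [-0.004  0.859 -0.478] [0.619 0.109 0.21 ]
1.3 [-0.005  0.945 -0.465] [0.632 0.107 0.208]
1.4 [-0.005  1.03  -0.444] [0.645 0.104 0.205]
1.5 [-0.006  1.112 -0.415] [0.657 0.102 0.201]
1.6 [-0.006  1.191 -0.378] [0.668 0.1   0.195]
1.7 [-0.006  1.265 -0.333] [0.68  0.099 0.189]
```

>>> {"op": "servo_tool", "data": {
  "commands": "0 0 0.043 -0.076 0 0 0;0 0 0.093 -0.147 0 0 0;0 0 0.15 -0.213 0 0 0;0 0 0.213 -0.273 0 0 0;0 0 0.282 -0.326 0 0 0;0 0 0.356 -0.372 0 0 0;0 0 0.434 -0.41 0 0 0;0 0 0.515 -0.441 0 0 0;0 0 0.6 -0.463 0 0 0;0 0 0.6 -0.463 0 0 0"
}}

```text
clock: 6.02
ee_pos: [0.5814, 0.1159, 0.208]
tool_rot: [0.761, 0.648, 0.001, -0.0]
wrist_force: [-0.9, 2.7, 7.3]
gripper_width: 0.129
grip_force: 20.9
```

>>> {"op": "servo_tool", "data": {
  "commands": "0 0 0.086 -0.013 0 0 0;0 0 0.172 -0.018 0 0 0;0 0 0.259 -0.015 0 0 0;0 0 0.345 -0.002 0 0 0;0 0 0.43 0.019 0 0 0;0 0 0.512 0.048 0 0 0;0 0 0.591 0.085 0 0 0;0 0 0.64 0.113 0 0 0;0 0 0.665 0.13 0 0 0;0 0 0.665 0.13 0 0 0"
}}

```text
clock: 6.85
ee_pos: [0.6786, 0.1002, 0.1865]
tool_rot: [0.761, 0.649, 0.0, -0.0]
wrist_force: [2.0, 4.5, -0.6]
gripper_width: 0.133
grip_force: 20.7
```

>>> {"op": "servo_tool", "data": {
  "commands": "0.3 0 0 0 0 0 0;0.3 0 0 0 0 0 0;0.3 0 0 0 0 0 0;0.3 0 0 -0.2 0 0 0;0.3 0 0 -0.4 0 0 0;0.3 0 0 -0.6 0 0 0;0.3 0 0 -0.8 0 0 0;0.3 0 0 -1 0 0 0;0.3 0 0 -1 0 0 0"
}}

```text
clock: 7.6
ee_pos: [0.6807, 0.0992, 0.3462]
tool_rot: [0.761, 0.648, 0.004, 0.004]
wrist_force: [0.7, -1.0, 0.6]
gripper_width: 0.298
grip_force: 0.0
```

Run:
```python
from h import *
M,s=pose();print(M[:3,3],s["wrist_force"])
p=bot.read_camera("wrist");save(p,"w2",s=1.4)
for q in ["cover_handle","ring","flat_block"]:
    for d in bot.pinpoint(p,q)[:2]: print(q,np.round(d["position"],4),round(d["confidence"],2),np.round(wproj(p,M,d["position"])))
p=bot.read_camera("top")
for q in ["cover_handle","ring","flat_block","cover_hinge"]:
    for d in bot.pinpoint(p,q)[:2]: print(q,np.round(d["position"],4),round(d["confidence"],2),np.round(proj(p,d["position"])))
```

```text
[0.68066592 0.09920933 0.34624599] [ 0.67325056 -0.95440556  0.62158128]
cover_handle [0.6755 0.1036 0.1896] 0.95 [271. 194.]
ring [0.5408 0.1651 0.0757] 0.57 [160. 142.]
flat_block [0.5446 0.1651 0.0378] 0.92 [172. 138.]
cover_handle [0.6797 0.1016 0.1913] 0.96 [231. 154.]
cover_handle [0.6079 0.1156 0.0764] 0.45 [230. 184.]
cover_hinge [0.6068 0.1128 0.0807] 0.9 [231. 184.]
cover_hinge [ 0.5054 -0.4685 -0.0008] 0.42 [406. 221.]
```

View pics/w2.png

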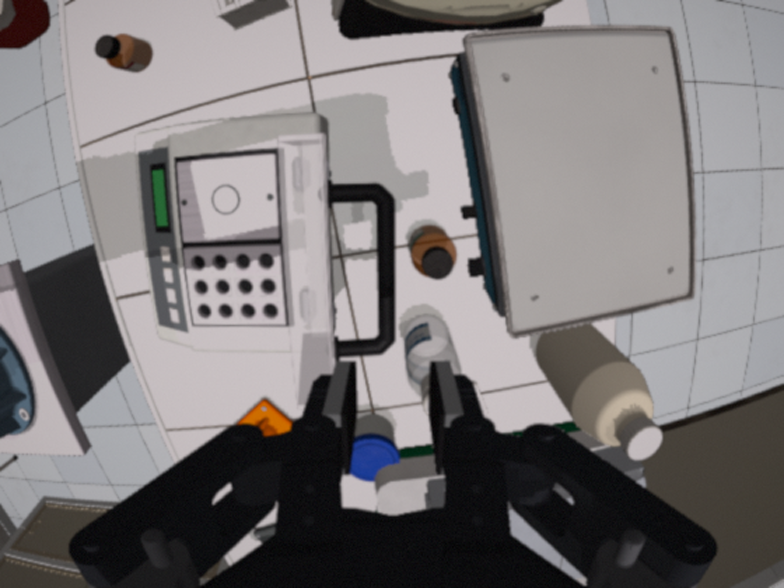

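The cover is open: the bar at 1.4x (385,270) matches about 1.7 rad. The ring shows at (226,199), which gives about (0.543, 0.165). Now to the thermometer.

>>> {"op": "servo_tool", "data": {
  "commands": "0.7 -0.83 -0.385 0 0 0 0;0.7 -0.83 -0.385 0 0 0 0;0.7 -0.83 -0.385 0 0 0 0;0.7 -0.83 -0.385 0 0 0 0;0.7 -0.83 -0.385 0 0 0 0"
}}

```text
clock: 8.47
ee_pos: [0.6003, -0.0167, 0.3372]
tool_rot: [0.762, 0.647, -0.0, 0.0]
wrist_force: [0.4, 0.1, -0.5]
gripper_width: 0.704
grip_force: 0.0
```

>>> {"op": "servo_tool", "data": {
  "commands": "0.7 -0.83 -0.385 0 0 0 0;0.7 -0.83 -0.385 0 0 0 0;0.7 -0.83 -0.385 0 0 0 0;0.7 -0.83 -0.385 0 0 0 0;0.7 -0.83 -0.385 0 0 0 0"
}}

```text
clock: 8.88
ee_pos: [0.5243, -0.1296, 0.3373]
tool_rot: [0.762, 0.647, -0.0, 0.0]
wrist_force: [-0.1, 0.7, -0.3]
gripper_width: 0.699
grip_force: 0.0
```

>>> {"op": "servo_tool", "data": {
  "commands": "0.7 -0.83 -0.385 0 0 0 0;0.7 -0.83 -0.385 0 0 0 0;0.7 -0.83 -0.385 0 0 0 0;0.7 -0.83 -0.385 0 0 0 0;0.7 -0.83 -0.385 0 0 0 0"
}}

```text
clock: 9.3
ee_pos: [0.448, -0.243, 0.3372]
tool_rot: [0.762, 0.647, 0.0, 0.0]
wrist_force: [1.2, 0.5, -0.1]
gripper_width: 0.697
grip_force: 0.0
```

>>> {"op": "servo_tool", "data": {
  "commands": "0.7 -0.83 -0.385 0 0 0 0.71;0.7 -0.83 -0.385 0 0 0 0.71;0.7 -0.83 -0.385 0 0 0 0.71;0.7 -0.83 -0.385 0 0 0 0.71;0.7 -0.83 -0.385 0 0 0 0.71;0.7 -0.83 -0.385 0 0 0 0.71;0.7 -0.83 -0.385 0 0 0 0.71;0.7 -0.83 -0.385 0 0 0 0.71;0.7 -0.83 -0.385 0 0 0 0.71;0.7 -0.83 -0.385 0 0 0 0.71"
}}

```text
clock: 10.13
ee_pos: [0.3734, -0.354, 0.3371]
tool_rot: [0.989, 0.147, 0.001, -0.0]
wrist_force: [0.6, 0.5, -0.5]
gripper_width: 0.699
grip_force: 0.0
```

```bash
cat >> h.py <<'E'
def axis(yaw,t=.5): return np.array([-np.sin(t)*np.cos(yaw),-np.sin(t)*np.sin(yaw),np.cos(t)])
def Rprobe(yaw,t=.5):
    z=-axis(yaw,t);x=np.array([np.cos(t)*np.cos(yaw),np.cos(t)*np.sin(yaw),np.sin(t)]);return np.c_[x,np.cross(z,x),z]
E
python3 - <<'E'
from h import *
M,s=pose();print(M[:3,3],np.round(s["q"],2))
p=bot.read_camera("wrist");save(p,"w3",s=1.4)
for q in ["probe_mid","stand","probe_tip"]:
    for d in bot.pinpoint(p,q)[:2]: print(q,np.round(d["position"],4),round(d["confidence"],2),np.round(wproj(p,M,d["position"])))
m=bot.silhouettes(p,"probe_mid")[0]["mask"];xy=np.argwhere(m)[:,::-1].astype(float);c=xy.mean(0);u=np.linalg.svd(xy-c,full_matrices=False)[2][0];t=(xy-c)@u
print(m.sum(),"ext",c+u*t.min(),c+u*t.max())
mid=np.array([.4395,-.3375,.084])
for y in (.2,.3,.4): print(y,[np.round(wproj(p,M,mid+k*axis(y))) for k in (.078,0,-.03)])
print(to(mid+.145*axis(.3),Rprobe(.3)))
E
```

```text
[ 0.37344821 -0.3539919   0.33714668] [-0.99 -0.02  1.64  0.    1.52  0.29]
probe_mid [ 0.439  -0.3318  0.0867] 0.89 [278. 117.]
stand [ 0.4588 -0.3253 -0.0034] 0.71 [278. 101.]
stand [ 0.473  -0.1331  0.0019] 0.6 [154.  60.]
201 ext [ 6.0171136  -1.01664593] [ 0.48479386 26.09891129]
0.2 [array([280., 159.]), array([283., 118.]), array([284., 106.])]
0.3 [array([284., 159.]), array([283., 118.]), array([283., 106.])]
0.4 [array([288., 159.]), array([283., 118.]), array([282., 106.])]
[ 0.     0.023  0.839 -0.     0.318 -0.   ]
```

View pics/w3.png

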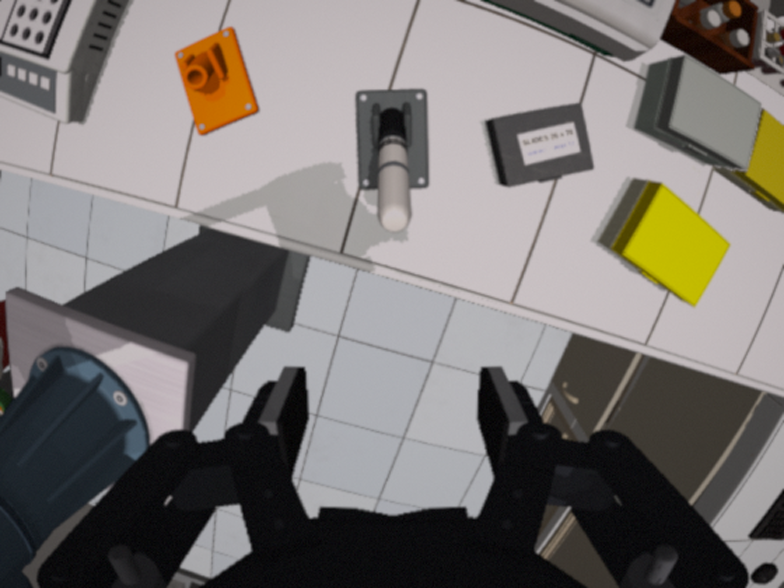

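The picture shows the probe's axis vertical at 1.4x x≈394, from (393,118) to its top at (395,217). That confirms yaw 0.3 and the midpoint to about 2 mm. I move to the pre-grasp pose along the axis.

>>> {"op": "servo_tool", "data": {
  "commands": "0.7 0 0.01 0.2 0 0.08 0;0.7 0 0.01 0.4 0 0.16 0;0.7 0 0.01 0.6 0 0.24 0;0.7 0 0.01 0.75 0 0.318 0;0.7 0 0.01 0.84 0 0.318 0;0.7 0 0.01 0.84 0 0.318 0;0.7 0 0.01 0.84 0 0.318 0"
}}

```text
clock: 10.97
ee_pos: [0.3715, -0.3568, 0.2111]
tool_rot: [0.958, 0.143, 0.244, -0.037]
wrist_force: [0.3, 0.5, 0.6]
gripper_width: 0.696
grip_force: 0.0
```

Run:
```python
from h import *
M,s=pose();print(M[:3,3],np.round(s["q"],2))
p=bot.read_camera("wrist");save(p,"w4",s=1.4)
for q in ["probe_mid","stand","probe_tip"]:
    for d in bot.pinpoint(p,q)[:2]: print(q,np.round(d["position"],4),round(d["confidence"],2),np.round(wproj(p,M,d["position"])))
mid=np.array([.44,-.335,.085])
for y in (.2,.3,.4): print(y,[np.round(wproj(p,M,mid+k*axis(y))) for k in (.078,0,-.03)])
print(to(mid+.043*axis(.3),Rprobe(.3)))
```

```text
[ 0.37151523 -0.35682071  0.21108518] [-1.3   0.01  1.95  0.53  1.24 -0.22]
probe_mid [ 0.4417 -0.3315  0.0881] 0.86 [276. 194.]
stand [ 0.4716 -0.1307 -0.0022] 0.89 [134. 146.]
stand [ 0.4576 -0.3253 -0.0005] 0.87 [276. 198.]
probe_tip [0.6063 0.1123 0.0788] 0.71 [34. 20.]
0.2 [array([273., 232.]), array([279., 198.]), array([281., 190.])]
0.3 [array([279., 232.]), array([279., 198.]), array([279., 189.])]
0.4 [array([285., 232.]), array([279., 198.]), array([278., 190.])]
[ 0.006 -0.013  0.689  0.003  0.001  0.   ]
```

View pics/w4.png

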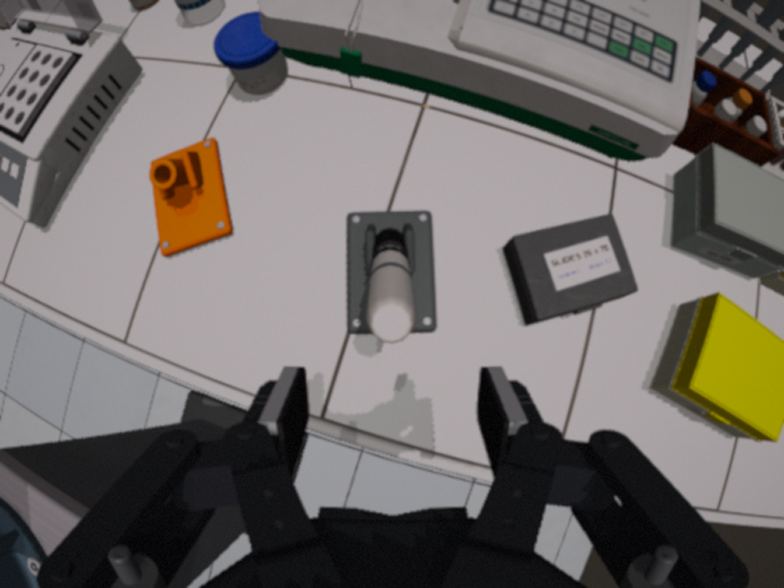

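The probe is centred between the fingers: its top is at 1.4x (391,318) and the finger midline at about 393. I go in along the axis and grip.

>>> {"op": "servo_tool", "data": {
  "commands": "0.7 0.015 -0.013 0.2 0 0 0;0.7 0.015 -0.013 0.4 0 0 0;0.7 0.015 -0.013 0.6 0 0 0;0.7 0.015 -0.013 0.69 0 0 0;0.7 0.015 -0.013 0.69 0 0 0;0 0.015 -0.013 0.69 0 0 0;0 0.015 -0.013 0.69 0 0 0;0 0.015 -0.013 0.69 0 0 0;0 0.015 -0.013 0.69 0 0 0;0 0.015 -0.013 0.69 0 0 0;0 0.015 -0.013 0.69 0 0 0;0 0.015 -0.013 0.69 0 0 0",
  "force": 40
}}

```text
clock: 12.17
ee_pos: [0.4207, -0.3409, 0.123]
tool_rot: [0.958, 0.143, 0.245, -0.035]
wrist_force: [-2.2, 1.2, 7.2]
gripper_width: 0.269
grip_force: 39.2
```

>>> {"op": "servo_tool", "data": {
  "commands": "0 0 0 -0.1 0 0 0;0 0 0 -0.2 0 0 0;0 0 0 -0.3 0 0 0;0 0 0 -0.4 0 0 0;0 0 0 -0.5 0 0 0;0 0 0 -0.6 0 0 0;0 0 0 -0.7 0 0 0;0 0 0 -0.8 0 0 0;0 0 0 -0.9 0 0 0;0 0 0 -0.95 0 0 0;0 0 0 -0.95 0 0 0;0 0 0 -0.95 0 0 0"
}}

```text
clock: 13.17
ee_pos: [0.355, -0.3601, 0.2466]
tool_rot: [0.958, 0.143, 0.244, -0.036]
wrist_force: [1.0, 0.0, -1.5]
gripper_width: 0.268
grip_force: 39.4
```

Run:
```python
from h import *
M,s=pose();print(M[:3,3],s["gripper_width"],s["grip_force"],s["wrist_force"])
p=bot.read_camera("wrist")
Mi=np.linalg.inv(M)
for cam in ["wrist","scene","top"]:
    p=bot.read_camera(cam)
    for q in ["probe_mid","probe_tip"]:
        for d in bot.pinpoint(p,q)[:2]: print(cam,q,np.round(d["position"],4),round(d["confidence"],2),"tool",np.round(Mi@np.append(d["position"],1),4)[:3])
print(to(np.array([.40,-.26,.32]),Rprobe(.3,0)))
```

```text
[ 0.35504298 -0.36006275  0.24659119] 0.2675359711453052 39.3989172577858 [ 0.96103492  0.04774815 -1.51399994]
wrist probe_mid [ 0.3755 -0.3531  0.2085] 0.9 tool [ 0.0007 -0.0007  0.0438]
wrist probe_tip [ 0.413  -0.3398  0.1448] 0.53 tool [ 0.0051 -0.0026  0.1187]
scene probe_mid [ 0.3755 -0.356   0.2048] 0.5 tool [-0.0018  0.002   0.0466]
scene probe_tip [0.5459 0.166  0.0399] 0.44 tool [ 0.1959 -0.448   0.3418]
[ 0.656 -0.549 -0.201  0.    -0.318 -0.002]
```

The thermometer is held clear: the midpoint is 44 mm and the tip about 120 mm ahead of the TCP, with a 39 N grip. Next I turn it upright and carry it to the ring.

>>> {"op": "servo_tool", "data": {
  "commands": "0 0.05 -0.05 -0.2 0 -0.06 0;0 0.2 -0.15 -0.2 0 -0.12 0;0 0.35 -0.25 -0.2 0 -0.18 0;0 0.5 -0.4 -0.2 0 -0.24 0;0 0.6 -0.5 -0.2 0 -0.3 0;0 0.656 -0.549 -0.201 0 -0.318 0;0 0.656 -0.549 -0.201 0 -0.318 0;0 0.656 -0.549 -0.201 0 -0.318 0"
}}

```text
clock: 14.33
ee_pos: [0.4007, -0.2593, 0.3201]
tool_rot: [0.989, 0.149, 0.0, -0.0]
wrist_force: [-0.5, -0.2, 0.0]
gripper_width: 0.272
grip_force: 39.5
```

Run:
```python
from h import *
M,s=pose();print(M[:3,3],s["tool_rot"],s["grip_force"],np.round(s["q"],2))
print(to([.543,.165,.32]))
```

```text
[ 0.40073922 -0.25927114  0.32011944] [ 9.88845267e-01  1.48945871e-01  4.06944368e-04 -1.62335411e-05] 39.514710903167725 [-0.82 -0.1   1.75  0.    1.49  0.45]
[ 1.740e+00 -2.424e+00  2.000e-03  0.000e+00  0.000e+00  0.000e+00]
```

>>> {"op": "servo_tool", "data": {
  "commands": "0 0.29 -0.4 0 0 0 0;0 0.58 -0.808 0 0 0 0;0 0.58 -0.808 0 0 0 0;0 0.58 -0.808 0 0 0 0;0 0.58 -0.808 0 0 0 0;0 0.58 -0.808 0 0 0 0"
}}

```text
clock: 14.83
ee_pos: [0.4475, -0.1188, 0.3195]
tool_rot: [0.989, 0.148, -0.0, -0.0]
wrist_force: [0.1, -0.7, -0.6]
gripper_width: 0.269
grip_force: 39.8
```

>>> {"op": "servo_tool", "data": {
  "commands": "0 0.29 -0.4 0 0 0 0;0 0.58 -0.808 0 0 0 0;0 0.58 -0.808 0 0 0 0;0 0.58 -0.808 0 0 0 0;0 0.58 -0.808 0 0 0 0;0 0.58 -0.808 0 0 0 0"
}}

```text
clock: 15.33
ee_pos: [0.4957, 0.0216, 0.3195]
tool_rot: [0.989, 0.147, -0.001, -0.0]
wrist_force: [-0.9, -0.5, -1.9]
gripper_width: 0.269
grip_force: 39.8
```

>>> {"op": "servo_tool", "data": {
  "commands": "0 0.29 -0.4 0 0 0 -0.07;0 0.58 -0.808 0 0 0 -0.14;0 0.58 -0.808 0 0 0 -0.22;0 0.58 -0.808 0 0 0 -0.3;0 0.58 -0.808 0 0 0 -0.38;0 0.58 -0.808 0 0 0 -0.46;0 0.58 -0.808 0 0 0 -0.54;0 0.58 -0.808 0 0 0 -0.62;0 0.58 -0.808 0 0 0 -0.69;0 0.58 -0.808 0 0 0 -0.69;0 0.58 -0.808 0 0 0 -0.69;0 0.58 -0.808 0 0 0 -0.69"
}}

```text
clock: 16.33
ee_pos: [0.5439, 0.1622, 0.32]
tool_rot: [0.773, 0.634, -0.0, 0.0]
wrist_force: [0.6, -0.8, -0.5]
gripper_width: 0.268
grip_force: 39.8
```

Run:
```python
from h import *
M,s=pose();print(M[:3,3],s["tool_rot"],s["grip_force"],np.round(s["q"],2),s["wrist_force"])
Mi=np.linalg.inv(M)
for cam in ["wrist","scene","top"]:
    p=bot.read_camera(cam)
    if cam=="wrist": save(p,"w5",s=1.4)
    for q in ["probe_mid","probe_tip","ring","flat_block"]:
        for d in bot.pinpoint(p,q)[:1]: print(cam,q,np.round(d["position"],4),round(d["confidence"],2),"tool",np.round(Mi@np.append(d["position"],1),4)[:3],np.round(wproj(p,M,d["position"])) if cam=="wrist" else "")
```

```text
[0.543899   0.16222506 0.31997583] [ 7.73033342e-01  6.34365372e-01 -1.63542052e-04  1.31460798e-05] 39.80818837881088 [ 0.08  0.11  1.54 -0.    1.49  0.28] [ 0.62148401 -0.75813195 -0.54917392]
wrist probe_mid [0.5411 0.1658 0.2798] 0.95 tool [ 0.003  -0.0034  0.0402] [273. 249.]
wrist probe_tip [0.5429 0.1686 0.2033] 0.54 tool [ 0.0061 -0.0022  0.1167] [277. 204.]
wrist ring [0.5397 0.166  0.0789] 0.89 tool [ 0.0029 -0.0048  0.2411] [276. 175.]
wrist flat_block [0.5428 0.1641 0.0407] 0.94 tool [ 0.0017 -0.0014  0.2793] [279. 170.]
scene probe_mid [0.5446 0.1616 0.2718] 0.68 tool [-0.0005  0.0008  0.0482] 
scene ring [0.5369 0.1648 0.0801] 0.92 tool [ 0.0012 -0.0073  0.2399] 
scene flat_block [0.5425 0.167  0.0411] 0.61 tool [ 0.0045 -0.0023  0.2789] 
top ring [0.544  0.1656 0.0777] 0.62 tool [ 0.0034 -0.0005  0.2423] 
top flat_block [0.5445 0.162  0.0411] 0.66 tool [-0.      0.0007  0.2789]
```

View pics/w5.png

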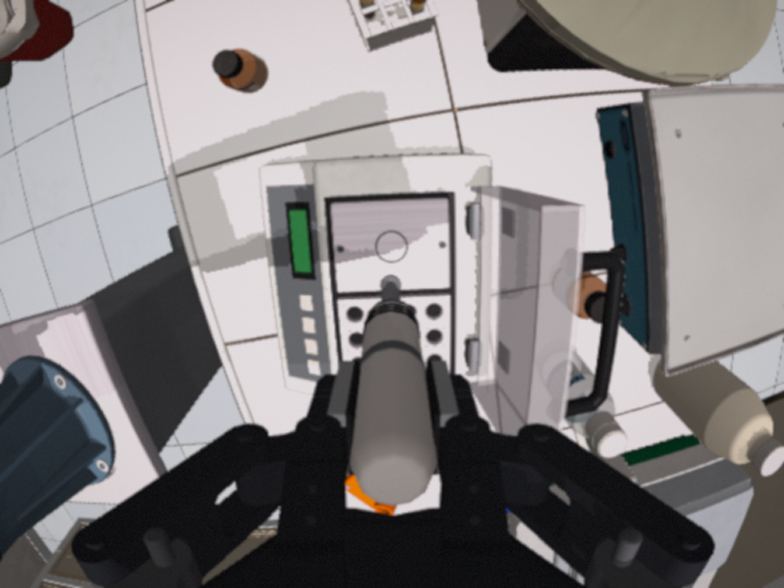

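The picture shows the ring at 1.4x (391,246), the foot at (390,285) hanging nearly vertical, and the cover still open on the right. I descend to about 15 mm above the block and look again.

>>> {"op": "servo_tool", "data": {
  "commands": "0 0.018 -0.01 0.15 0 0 0;0 0.018 -0.01 0.3 0 0 0;0 0.018 -0.01 0.45 0 0 0;0 0.018 -0.01 0.6 0 0 0;0 0.018 -0.01 0.7 0 0 0;0 0.018 -0.01 0.7 0 0 0;0 0.018 -0.01 0.7 0 0 0"
}}

```text
clock: 17.67
ee_pos: [0.5422, 0.1668, 0.2146]
tool_rot: [0.771, 0.636, -0.001, -0.001]
wrist_force: [0.1, 0.5, -0.6]
gripper_width: 0.269
grip_force: 39.8
```

Run:
```python
from h import *
M,s=pose();print(M[:3,3],s["wrist_force"])
Mi=np.linalg.inv(M)
for cam in ["wrist","scene","top"]:
    p=bot.read_camera(cam)
    if cam=="wrist": save(p,"w6",(200,120,360,240),5)
    for q in ["probe_mid","probe_tip","ring","flat_block"]:
        for d in bot.pinpoint(p,q)[:1]: print(cam,q,np.round(d["position"],4),round(d["confidence"],2),"tool",np.round(Mi@np.append(d["position"],1),4)[:3],np.round(wproj(p,M,d["position"])) if cam=="wrist" else "")
    if cam=="wrist":
        for o in (.115,.121): print("foot nominal px",wproj(p,M,(M@[0,0,o,1])[:3]))
        print("ring px",wproj(p,M,[.5425,.1655,.08]))
```

```text
[0.54217011 0.16679431 0.21460777] [ 0.14592554  0.47189471 -0.59558762]
wrist probe_mid [0.5401 0.1704 0.1712] 0.63 tool [ 0.0032 -0.0026  0.0434] [275. 246.]
wrist probe_tip [0.5384 0.1718 0.0953] 0.47 tool [ 0.0043 -0.0044  0.1193] [274. 205.]
wrist ring [0.54  0.167 0.077] 0.89 tool [-1.000e-04 -1.900e-03  1.376e-01] [278. 204.]
wrist flat_block [0.5432 0.1639 0.0335] 0.94 tool [-0.0025  0.0019  0.1811] [282. 193.]
foot nominal px [279.79008181 211.90318262]
foot nominal px [279.80269498 209.52227484]
ring px [280.8025385  205.78942069]
scene probe_mid [0.5419 0.1633 0.1712] 0.65 tool [-0.0035  0.0005  0.0434] 
scene probe_tip [ 5.066e-01 -4.706e-01 -5.000e-04] 0.4 tool [-0.6324  0.0864  0.2153] 
scene ring [0.5427 0.1634 0.0802] 0.98 tool [-0.0032  0.0014  0.1344] 
scene flat_block [0.5435 0.1669 0.0381] 0.83 tool [0.0005 0.0016 0.1765] 
top ring [0.5454 0.1642 0.0813] 0.79 tool [-0.0019  0.0039  0.1333] 
top flat_block [0.5449 0.1623 0.0405] 0.75 tool [-0.0038  0.0039  0.1741]
```

View pics/w6.png

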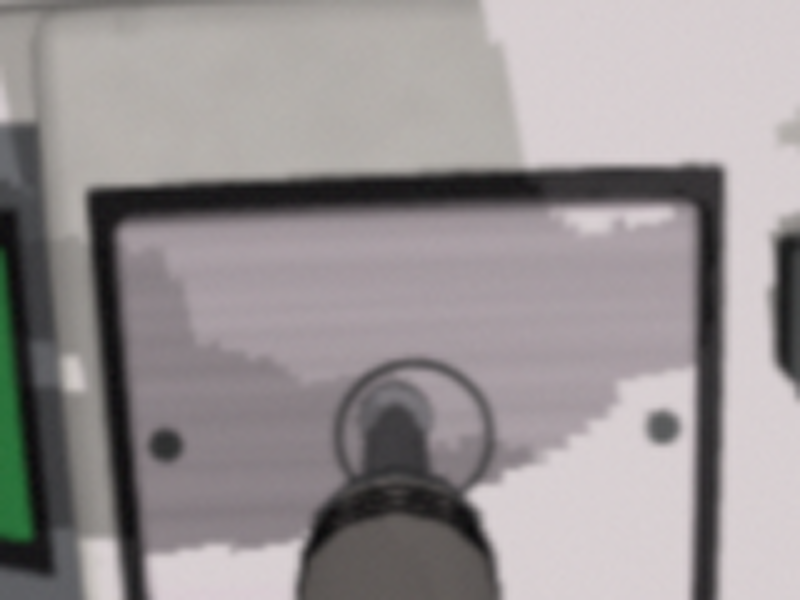

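Run:
```python
from h import *
M,s=pose();p=bot.read_camera("wrist");Mi=np.linalg.inv(M)
ring=atz(*wray(p,M,(282.8,206)),.08)
print("ring",ring,"tool",Mi[:3]@np.append(ring,1))
for h in (.094,.098):
    t=atz(*wray(p,M,(279.2,202.6)),h);print("foot",h,t,"tool",Mi[:3]@np.append(t,1))
```

```text
ring [0.54474755 0.1648964  0.08      ] tool [-0.00148899  0.00249298  0.13514336]
foot 0.094 [0.5432027  0.17253591 0.094     ] tool [ 0.00571861 -0.00047496  0.1211437 ]
foot 0.098 [0.54344676 0.17371836 0.098     ] tool [ 0.00692595 -0.0004601   0.11714372]
```

The crop shows the ring centred at crop (414,430) and the foot disc at (396,413). The foot is about 7 mm along +x and 3 mm along -y of the ring in tool axes, so I correct, lower and look once more.

>>> {"op": "servo_tool", "data": {
  "commands": "0 -0.048 0.02 0 0 0 0;0 -0.048 0.02 0.03 0 0 0;0 -0.048 0.02 0.06 0 0 0;0 -0.048 0.02 0.06 0 0 0;0 -0.048 0.02 0.06 0 0 0;0 -0.048 0.02 0.06 0 0 0"
}}

```text
clock: 18.97
ee_pos: [0.5441, 0.1592, 0.2059]
tool_rot: [0.771, 0.636, -0.0, -0.0]
wrist_force: [0.4, -1.1, -0.8]
gripper_width: 0.267
grip_force: 39.8
```

Run:
```python
from h import *
M,s=pose();print(M[:3,3],s["wrist_force"])
p=bot.read_camera("wrist");save(p,"w7",(230,150,330,225),8)
Mi=np.linalg.inv(M)
for cam in ["wrist","scene","top"]:
    if cam!="wrist":p=bot.read_camera(cam)
    for q in ["probe_tip","ring"]:
        for d in bot.pinpoint(p,q)[:1]: print(cam,q,np.round(d["position"],4),round(d["confidence"],2),"tool",np.round(Mi@np.append(d["position"],1),4)[:3])
```

```text
[0.54408284 0.15920428 0.20592097] [ 0.4267197  -1.09366734 -0.75975137]
wrist probe_tip [0.5434 0.165  0.0874] 0.41 tool [ 0.0056 -0.0017  0.1185]
wrist ring [0.541  0.1658 0.0742] 0.73 tool [ 0.0059 -0.0042  0.1317]
scene ring [0.541  0.1664 0.0831] 0.77 tool [ 0.0065 -0.0043  0.1228]
top ring [0.5429 0.163  0.0799] 0.48 tool [ 0.0035 -0.0018  0.126 ]
```

View pics/w7.png

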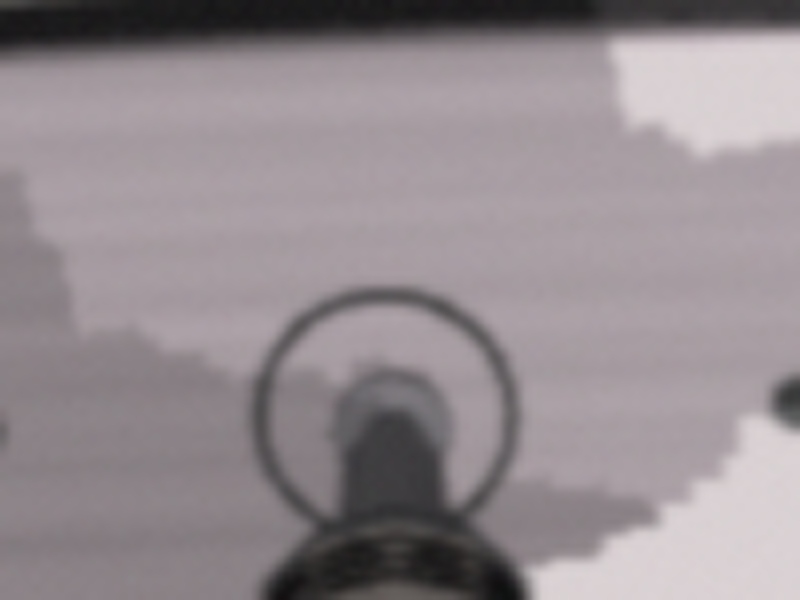

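The crop shows the foot disc (391,425) practically concentric with the ring (386,415) and a few mm above it. Now I lower it gently.

>>> {"op": "servo_tool", "data": {
  "commands": "0 0 0 0.02 0 0 0;0 0 0 0.04 0 0 0;0 0 0 0.06 0 0 0;0 0 0 0.06 0 0 0;0 0 0 0.06 0 0 0;0 0 0 0.06 0 0 0"
}}

```text
clock: 19.92
ee_pos: [0.5444, 0.1592, 0.1974]
tool_rot: [0.771, 0.636, 0.0, 0.0]
wrist_force: [0.0, 0.7, 1.6]
gripper_width: 0.271
grip_force: 40.0
```

Run:
```python
from h import *
import time
f=[]
for i in range(6):
    bot.read_camera("top");M,s=pose();f.append(s["wrist_force"])
print(M[:3,3],np.round(np.mean(f,0),2),np.round(np.std(f,0),2))
```

```text
[0.54433044 0.15919916 0.19730857] [0.49 0.19 1.22] [0.39 0.59 0.52]
```

>>> {"op": "servo_tool", "data": {
  "commands": "0 0 0 0.007 0 0 0;0 0 0 0.014 0 0 0;0 0 0 0.014 0 0 0;0 0 0 0.014 0 0 0"
}}

```text
clock: 20.55
ee_pos: [0.5443, 0.1592, 0.1951]
tool_rot: [0.771, 0.636, 0.0, 0.0]
wrist_force: [0.2, 0.8, 1.9]
gripper_width: 0.27
grip_force: 40.0
```

Run:
```python
from h import *
f=[];Z=[]
for i in range(12):
    p=bot.read_camera("wrist");M,s=pose();f.append(s["wrist_force"]);Z.append(M[2,3])
print(M[:3,3],np.mean(Z),np.round(np.mean(f,0),2),np.round(np.std(f,0),2))
save(p,"w8",(230,150,330,225),8)
for cam in ["wrist","scene","top"]:
    if cam!="wrist":p=bot.read_camera(cam)
    for q in ["probe_mid","probe_tip","ring","cover_handle","specimen_cup","small_bottle","slide_box"]:
        for d in bot.pinpoint(p,q)[:1]: print(cam,q,np.round(d["position"],4),round(d["confidence"],2))
```

```text
[0.54426534 0.15918284 0.19509079] 0.1951137117204896 [0.44 0.87 1.83] [0.5  0.62 0.6 ]
wrist probe_mid [0.5432 0.1627 0.1524] 0.77
wrist probe_tip [0.5449 0.1644 0.0818] 0.54
wrist ring [0.5395 0.1637 0.0754] 0.84
wrist cover_handle [0.679  0.1013 0.1906] 0.58
wrist specimen_cup [ 0.6216 -0.1447 -0.0018] 0.68
wrist small_bottle [ 0.4337  0.3482 -0.001 ] 0.57
scene probe_mid [0.5442 0.153  0.1492] 0.46
scene probe_tip [0.5442 0.1558 0.1496] 0.6
scene ring [0.544  0.1624 0.0805] 0.66
scene cover_handle [0.6774 0.1006 0.1893] 0.82
scene small_bottle [4.387e-01 3.456e-01 4.000e-04] 0.57
scene slide_box [ 0.5071 -0.4703  0.0012] 0.66
top ring [0.5424 0.1654 0.0789] 0.8
top cover_handle [0.6803 0.0983 0.1907] 0.59
top specimen_cup [ 6.254e-01 -1.449e-01 -4.000e-04] 0.5
top slide_box [ 5.037e-01 -4.689e-01 -5.000e-04] 0.57
```

View pics/w8.png

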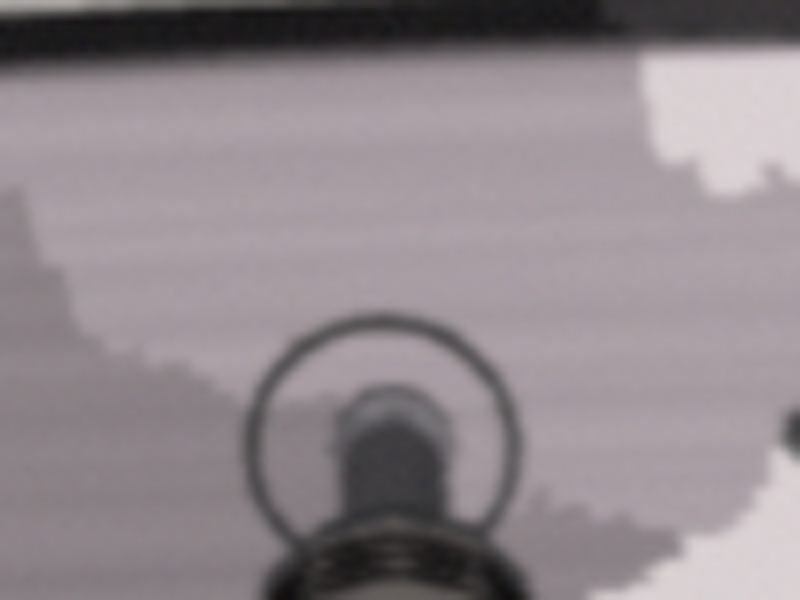

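The foot is centred within about 1 mm: disc at (393,440), ring at (383,444). The press is about 2.6 N, or roughly half-way in. The cover is open and the cup, bottle and box are where they were, so I hand in.

```bash
python3 -c "
from plant import bot
print(bot.finish_job())"
```

```text
the job is handed in; nothing more can be done
None
```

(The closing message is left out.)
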